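# Bring the hanging weighing pan round to the open jar, beet riding in the middle

### The job

Take the steel weighing pan by its wooden grip, lift it up and off the two prongs of the green stand, and turn it a quarter turn, always level and with the small beet staying in the middle, so that its pouring lip points squarely at the rack of jars. Bring the tip of the lip just above the mouth of the one jar without a lid, with the pan on the robot's side of the rack and touching nothing, and finish while still holding the pan there, level and still, so that I can roll the beet in by hand. Do not disturb the jars, the mug or the seamer.

Things in the scene. Friction and masses are not known exactly. Their poses are not given: they have to be found in the camera images.
- pan: bright steel dished pan, 150 mm across, 24 mm deep, about 260 g, with wire bail and pouring lip; at first it hangs level, lip away from the post. Origin: centre of the underside; z up, +x to the lip; bail in its y-z plane (legs at y +-77 mm). Inside: flat middle of 18 mm radius, 3 mm above the underside, then rising 11 degrees to 48 mm radius, steeper to the rim
- pan_grip (a point): centre of the pale wooden grip on top of the bail, 130 mm above the pan's origin: flat-sided bar 18 mm thick along pan x (pinch it this way), 60 mm long along pan y, 24 mm high. At both ends bare 6 mm wire runs on along pan y to 58 mm from the middle, then bends down to the pan. The pan's weight hangs straight below
- pan_lip (a point): tip of the pouring lip, at (102, 0, 29) mm in the pan's frame; the lip is 36 mm wide, its underside falls to 23 mm above the pan's origin where it joins the rim
- beet_center (a point): centre of a small round dark red beet, 42 mm across, about 45 g, lying loose in the middle of the pan
- stand: fixed green stand with double hook. Origin: foot of the post, on the shelf; two 8 mm steel prongs at y +-46 mm reach along its -x to 126 mm, with a dip at 105 mm carrying the bare wire on each side of the grip, and upturned ends 263 mm above the shelf (post and cross-bar: 256 mm). The wire must rise 21 mm to clear the ends. Foot plate 10 mm thick, under the pan
- stand_seat (a point): midpoint between the two dips, where the wire lies as it hangs: (-105, 0, 245) mm in the stand's frame
- rack: fixed slotted wooden rack, 116 mm (x) by 332 mm (y), ends 68 mm high, with three places for jars in a row along its y (at y = -102, 0, +102 mm). Origin: centre of its underside; its front, facing the robot, is its -x side; its +x points squarely away from the robot into the rack, the way the lip must point
- open_jar: the glass jar that has no lid, empty, standing in any one of the rack's three places; 84 mm across, 112 mm tall, 240 g. Origin: centre of its underside, 14 mm above the shelf; its axes start parallel to the rack's
- jar_mouth (a point): centre of the open jar's mouth, at the height of its rim, 112 mm above the jar's origin; rim 74 mm across outside, 68 mm inside
- lidded_jar_a: filled glass jar (green contents) with a white plastic lid, in another place of the rack; 84 mm across, 116 mm tall. Origin: centre of its underside. Leave it alone
- lidded_jar_b: filled glass jar (red contents) with a white plastic lid, in the remaining place of the rack; 84 mm across, 116 mm tall. Origin: centre of its underside. Leave it alone
- mug: brown ceramic mug, 80 mm across, 92 mm tall, handle at its +y, standing on the shelf. Origin: centre of its underside. Leave it alone
- seamer: steel jar seamer lying on the shelf: round cap 98 mm across, crank arm with a black handle reaching 115 mm along its +x, 92 mm tall overall. Origin: centre of its underside. Leave it alone
Mind the look-alikes: they are no part of the job. What is shaped like the open_jar but blue or purple is not meant.

How it is judged:
By the outcome, as a careful person would: the job done as asked, in the order asked, and still so for the second after the job is handed in, while the arm keeps its last pose, push and grip.
It also fails if it takes over 51 s, if anything falls off the work surface, if the arm or the gripper's body presses on something with over 40 N, if the wrist force passes 120 N, or if a joint passes its speed limit or range.

### The arm

A 6-joint arm with a two-finger parallel gripper is mounted at the origin on the work surface. World frame = base frame: x ahead of the robot, y to its left, z up, the work surface at z = 0. Lengths are in m, angles in rad, forces in N, time in s.
With the tool pointing down it reaches from about 0.35 to 0.775 m from the base axis. Payload 7.3 kg.
Tool frame: the origin (TCP) lies between the finger pads, 19 mm behind the fingertips; this is the grasp point; z points along the fingers, y is the line along which they close (so a half turn about z gives the same grasp; the last joint's range is limited). The gripper opens to 92 mm and grips with 3 to 60 N. Pads are 19 mm wide; open, the fingers measure 130 mm over their backs; the gripper's body (75 mm by 190 mm) begins 47 mm behind the grasp point.
Start: joints at [1.102, 0.342, 1.524, -0, 1.275, -0.146], TCP at [0.167, 0.498, 0.246] pointing down, gripper open.
Joint ranges: [-2.53, 2.53], [-0.77, 2.02], [0.04, 2.7], [-1, 4.14], [0.28, 2.66], [-3.11, 3.11]. Speed limits (rad/s): [2.57, 2.57, 3.14, 3.14, 3.14, 3.14].

### API

Orientations are given as [roll, pitch, yaw] about the fixed x, y, z axes, in that order (R = Rz(yaw) Ry(pitch) Rx(roll)).
In Python, from cell import * gives the robot as it stands.
- The arm moves only by the tool arm_command, never from a script. Its arguments are lists of equal length, an entry for each row: "fingers": the gripper command: -1 is fully open, 1 is shut, values between are in proportion; "travel": the shift along the tool's x, y, z in m, a list of three; "dr": the turn, a rotation vector about the tool's x, y, z in degrees, a list of three. In form: {"fingers": [fingers, ...], "travel": [[x, y, z], ...], "dr": [[wx, wy, wz], ...]}. A call has 1 to 8 rows; each row is the pose to reach, as a shift and turn from the pose commanded when the call began, along the tool's axes at that moment; what a row does not reach only later rows make up. A row lasts 1/12 s, in which the tool goes at most 41.7 mm and 7.16 degrees, less where a joint would pass 70% of its speed; a pose out of reach is approached as far as the arm can. A call with a gripper value outside its range is refused whole. The fingers move at their own pace and stop on an object; "squeeze" is the grip in N (left out, the last holds). Time passes only in rows, so rows that repeat a pose let the fingers close. It gives the time, the measured TCP pose, the force, the opening and the grip force at its end, in the units of the state.
- observe(): the state, without advancing time (a new reading comes with each control period).
- read_camera(name): name is "scene" or "side" or "wrist"; returns a dict with "color" (480x640x3 uint8, blue, green, red), "z_map" (480x640 float32, m along the optical axis (not along the pixel's ray), 0 where there is no reading), "fx", "fy", "cx", "cy" (pixels), "R" (3x3) and "t" (3): a world point X has camera coordinates R X + t. Camera axes: x right, y down, z forward; pixel columns grow to the right and rows downward; lengths in m; the calibration is good to about 2 mm. A picture is of the moment at which its call begins.
- hand_in(): hands the job in; it is judged then, once.
The state is a dict: "time": time; "qpos": joint angles; "qvel": joint speeds; "joint_efforts": joint torques, N m; "tool_pos": TCP position; "tool_rot": TCP orientation; "contact_force": force on the tool from outside, world axes, zero at the start; "torque": the same for the moment, N m; "opening": finger opening in m; "grip_force": force on a finger pad.
Only numpy, scipy, OpenCV 4.12 (cv2) and the standard library are available. Lean on these libraries where they do the work, as an engineer would, in place of code of your own. Each camera call takes 0.05 s, during which the arm holds its last target. There are 200 camera calls.

## Working session

There is one attempt and no reset: what is moved stays moved. The work goes in short steps, Python scripts to look and compute and a tool call to move; the robot and the scene stay as the last step left them, time stands still between calls to the robot, and variables do not carry over. Pictures are saved under pics/ and viewed, at most 10 in all, crops included, and the job is handed in when it is done.

Besides the shell and the picture viewer there is one more tool, called after ">>>" as a command line: name --argument value ..., lists and objects as JSON in quotes. arm_command: Moves the arm, as the interface text tells. Its arguments: {"type":"object","properties":{"fingers":{"type":"array","items":{"type":"number"}},"travel":{"type":"array","items":{"type":"array","items":{"type":"number"}}},"dr":{"type":"array","items":{"type":"array","items":{"type":"number"}}},"squeeze":{"type":"number"}},"required":["fingers","travel","dr"]}

```bash
mkdir -p pics
python3 - <<'E'
from cell import *
import cv2,numpy as np
s=observe();print(s['time'],s['tool_pos'],s['tool_rot'],s['contact_force'])
for n in ['scene','side']:
    c=read_camera(n);np.savez(f'{n}0.npz',**c);cv2.imwrite(f'pics/{n}0.png',c['color']);print(n,-c['R'].T@c['t'],c['R'][2],c['fx'])
E
```

```text
0.0 [0.16634335 0.49753692 0.24483124] [-3.14003390e+00 -2.08690724e-04  2.81881193e+00] [ 0.01856011  0.12266261 -0.4061074 ]
scene [1.26676066 0.2568129  1.06524399] [-0.591211   -0.20651679 -0.77962835] 532.7424647264148
side [0.30664403 0.60239578 0.8339525 ] [ 0.29355396 -0.62139182 -0.72642844] 438.15631101654964
```

View pics/scene0.png

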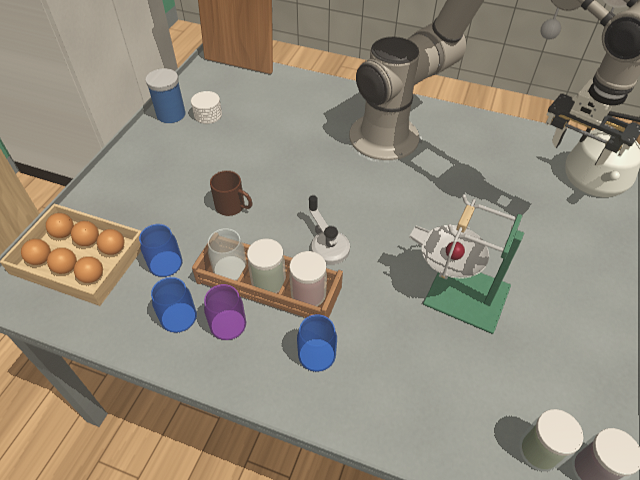

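View pics/side0.png

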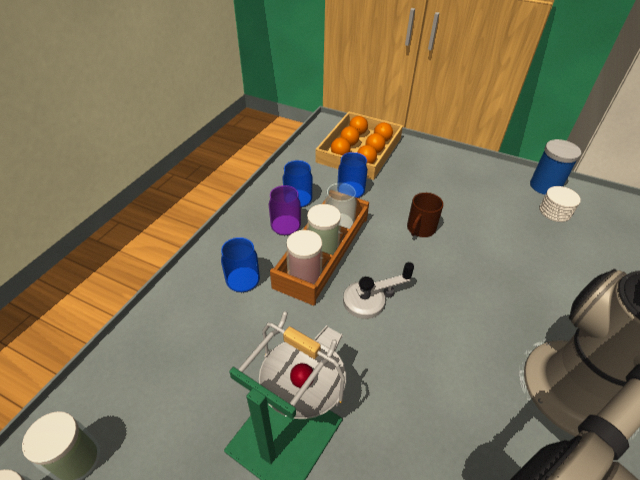

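```bash
cat > h.py <<'E'
import cv2,numpy as np
def cloud(c):
    z=c['z_map'];v,u=np.mgrid[:480,:640]
    P=np.stack([(u-c['cx'])/c['fx']*z,(v-c['cy'])/c['fy']*z,z],-1)
    W=(P-c['t'])@c['R'];W[z<=0]=np.nan
    return W
def plane(c,uv,h):
    d=np.array([(uv[0]-c['cx'])/c['fx'],(uv[1]-c['cy'])/c['fy'],1])@c['R'];o=-c['R'].T@c['t']
    return o+d*(h-o[2])/d[2]
def proj(c,X):
    p=c['R']@np.array(X)+c['t'];return np.array([c['fx']*p[0]/p[2]+c['cx'],c['fy']*p[1]/p[2]+c['cy']])
E
python3 - <<'E'
import cv2,numpy as np
from h import *
np.set_printoptions(precision=4,suppress=True)
roi={'scene':dict(grip=(450,195,485,240),rack=(185,235,350,320),beet=(435,235,475,265),stand=(420,200,530,335),jars=(195,225,340,310),mug=(205,165,255,220),seam=(300,190,355,265)),
'side':dict(grip=(280,322,325,362),rack=(265,190,375,305),beet=(285,360,320,392),stand=(220,360,345,480),jars=(280,180,360,290),mug=(405,190,445,240),seam=(340,260,420,320))}
ims=[]
for n in ['scene','side']:
    c=dict(np.load(n+'0.npz'));W=cloud(c);hsv=cv2.cvtColor(c['color'],cv2.COLOR_BGR2HSV).astype(int);H,S,V=hsv[...,0],hsv[...,1],hsv[...,2]
    def pts(k,m):
        x0,y0,x1,y1=roi[n][k];M=np.zeros_like(m);M[y0:y1,x0:x1]=m[y0:y1,x0:x1]
        return M&~np.isnan(W[...,0])
    print(n)
    m=pts('grip',(H>12)&(H<28)&(S>70)&(V>120)&(W[...,2]>.2));p=W[m]
    vv,uu=np.where(m);print('grip',len(p),'pix',uu.mean(),vv.mean(),np.median(p,0),p.min(0),p.max(0))
    t=p[p[:,2]>np.percentile(p[:,2],90)-.004];r=cv2.minAreaRect((t[:,:2]*1000).astype(np.float32));print(' rect top',r,len(t),np.median(t[:,2]));e=np.linalg.svd(t[:,:2]-t[:,:2].mean(0))[2][0];print(' axis',np.degrees(np.arctan2(e[1],e[0])))
    m=pts('rack',(H<18)&(S>100)&(W[...,2]>.03)&(W[...,2]<.08));p=W[m];r=cv2.minAreaRect((p[:,:2]*1000).astype(np.float32));print('rack',len(p),r,p[:,2].max())
    m=pts('stand',(H>60)&(H<90)&(S>80));p=W[m];f=p[p[:,2]<.02];print('foot',cv2.minAreaRect((f[:,:2]*1000).astype(np.float32)),np.median(f[:,2]));f=p[p[:,2]>.2];print('bar',len(f),cv2.minAreaRect((f[:,:2]*1000).astype(np.float32)),f[:,2].max())
    m=pts('beet',((H<8)|(H>170))&(S>130));p=W[m];print('beet',len(p),p.mean(0),p[:,2].max())
    m=pts('jars',(S<60)&(V>150)&(W[...,2]>.123)&(W[...,2]<.14)).astype(np.uint8)
    k,l,st,ce=cv2.connectedComponentsWithStats(m)
    for i in range(1,k):
        if st[i,4]>60: q=W[l==i];print(' lid',ce[i],st[i,4],(q.min(0)+q.max(0))/2,np.median(q[:,2]))
    for k in ['mug','seam']:
        m=pts(k,(W[...,2]>.012));q=W[m];print(k,q.min(0),q.max(0))
    x0,y0,x1,y1=(170,210,350,330) if n=='scene' else (260,165,390,305)
    f=4.4 if n=='scene' else 4.2
    ims.append(cv2.resize(c['color'][y0:y1,x0:x1],None,fx=f,fy=f,interpolation=cv2.INTER_CUBIC))
cv2.imwrite('pics/c_scene.png',ims[0]);cv2.imwrite('pics/c_side.png',ims[1])
E
```

```text
scene
grip 229 pix 465.48471615720524 217.4410480349345 [0.4883 0.2886 0.2556] [0.4501 0.277  0.2345] [0.5124 0.3    0.2601]
 rect top ((481.10198974609375, 288.6600036621094), (16.819881439208984, 61.926055908203125), 82.43073272705078) 169 0.2561455285417133
 axis -6.693597296712253
rack 1886 ((629.651611328125, -105.05317687988281), (118.26529693603516, 331.833984375), 0.060580458492040634) 0.07240686216735179
foot ((489.98736572265625, 347.2449951171875), (166.84217834472656, 151.67979431152344), 82.74307250976562) 0.008578745795201924
bar 45 ((496.0960388183594, 390.724365234375), (21.99530601501465, 108.08566284179688), 82.80750274658203) 0.258671167380421
beet 177 [0.4903 0.2908 0.1494] 0.16213805088616143
 lid [222.9333 240.5926] 135 [ 0.6281 -0.2079  0.1267] 0.12583207478059502
 lid [264.8903 252.8821] 848 [ 0.6271 -0.1056  0.1293] 0.12987731663955707
 lid [307.5989 265.9232] 885 [ 0.6282 -0.0034  0.1295] 0.12993196063625903
mug [ 0.3828 -0.3511  0.012 ] [ 0.468 -0.237  0.097]
seam [ 0.39   -0.0892  0.0122] [0.6323 0.0436 0.1347]
side
grip 609 pix 300.9376026272578 341.48111
[... 241 characters left out ...]

rack 1681 ((626.823974609375, -103.00579833984375), (332.105712890625, 116.58375549316406), 89.96074676513672) 0.07952888716442295
foot ((486.82489013671875, 348.72247314453125), (169.55838012695312, 149.3917236328125), 82.86656951904297) 0.011105285287577576
bar 1219 ((492.4249267578125, 392.967041015625), (24.84545135498047, 110.52365112304688), 82.29197692871094) 0.2600853739432647
beet 352 [0.479  0.2959 0.1554] 0.25120837638997906
 lid [323.3642 215.3564] 637 [ 0.6267 -0.1041  0.1288] 0.13070336270855804
 lid [303.7334 242.8899] 754 [ 0.6268 -0.0028  0.1287] 0.13070856563877975
mug [ 0.3853 -0.353   0.0122] [ 0.4644 -0.2342  0.0965]
seam [ 0.3891 -0.0888  0.012 ] [0.5201 0.0454 0.0967]
```

View pics/c_scene.png

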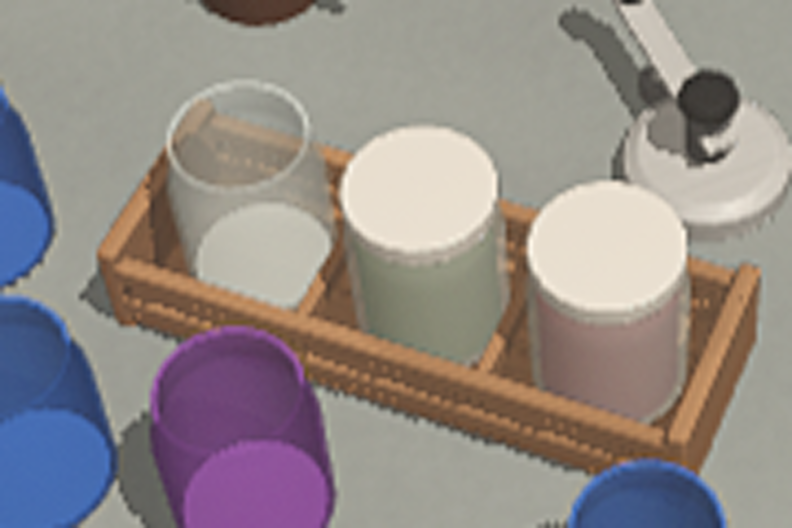

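View pics/c_side.png

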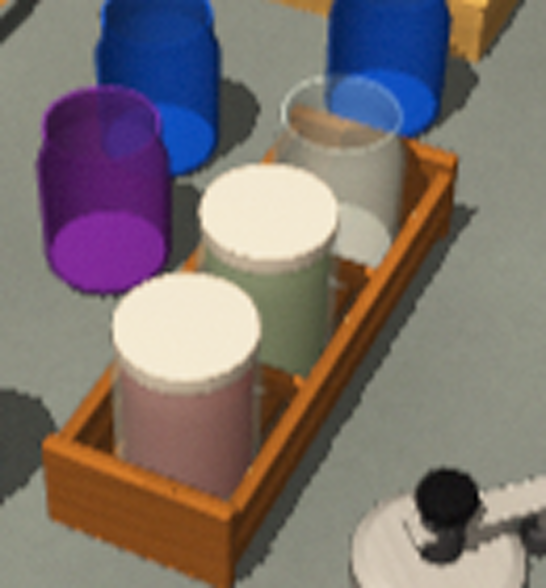

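The scene picture shows the pan on the green stand with its grip at (465,217) and the lip pointing left, towards −y. The rack is at (265,280).

Candidates for the open jar:
- **Clear jar without a lid:** scene (224,241), side (341,193).
- **Blue jars:** scene (160,250), (174,305) and (317,343).
- **Purple jar:** scene (225,312).

Only the clear one in the rack's −y place fits, because the blue and purple ones are excluded by the task. The crops confirm it: it is see-through and empty, next to the two white-lidded jars.

Measured positions:
- **Jar mouth:** (0.6275, −0.207, 0.126), with rack yaw about 0.
- **Grip:** (0.480, 0.289, 0.245), with the lip at about −97°.

I will grasp at yaw −7° so that the last joint stays within its range.

>>> arm_command --fingers '[-1,-1,-1,-1,-1,-1,-1,-1]' --travel '[[0,0,-0.04],[0,0,-0.08],[0,0,-0.115],[-0.035,-0.01,-0.115],[-0.07,-0.02,-0.115],[-0.11,-0.03,-0.115],[-0.15,-0.04,-0.115],[-0.185,-0.05,-0.115]]' --dr '[[0,0,7],[0,0,14],[0,0,21],[0,0,28],[0,0,35],[0,0,42],[0,0,49],[0,0,56]]'

```text
time: 0.77
tool_pos: [0.3276, 0.3903, 0.3603]
tool_rot: [-3.141, 0.0, 1.835]
contact_force: [1.2, 1.4, -0.0]
opening: 0.092
grip_force: 0.0
```

>>> arm_command --fingers '[-1,-1,-1,-1,-1,-1,-1,-1]' --travel '[[-0.02,0.018,0],[-0.045,0.038,0],[-0.07,0.06,0],[-0.09,0.08,0],[-0.11,0.096,0],[-0.125,0.11,0],[-0.135,0.117,0],[-0.139,0.121,0]]' --dr '[[0,0,7],[0,0,14],[0,0,21],[0,0,28],[0,0,35],[0,0,42],[0,0,49],[0,0,56]]'

```text
time: 1.43
tool_pos: [0.4812, 0.2887, 0.3596]
tool_rot: [-3.141, 0.001, 0.856]
contact_force: [0.3, -0.2, 0.4]
opening: 0.0921
grip_force: 0.0
```

>>> arm_command --fingers '[-1,-1,-1,-1,-1,-1,-1,-1]' --travel '[[0,0,0],[0,0,0],[0,0,0],[0,0,0],[0,0,0],[0,0,0],[0,0,0],[0,0,0]]' --dr '[[0,0,7],[0,0,14],[0,0,21],[0,0,28],[0,0,35],[0,0,42],[0,0,49],[0,0,56.2]]'

```text
time: 2.1
tool_pos: [0.4797, 0.2901, 0.36]
tool_rot: [3.141, 0.001, -0.122]
contact_force: [-0.6, -0.1, 0.6]
opening: 0.0918
grip_force: 0.0
```

Run:
```python
from cell import *
import cv2,numpy as np
from h import *
np.set_printoptions(precision=4,suppress=True)
c=read_camera('wrist');cv2.imwrite('pics/w1.png',c['color'])
s=observe();print(s['time'],s['tool_pos'],np.degrees(s['tool_rot']),s['qpos'])
W=cloud(c);hsv=cv2.cvtColor(c['color'],cv2.COLOR_BGR2HSV).astype(int);H,S,V=hsv[...,0],hsv[...,1],hsv[...,2]
m=(H>12)&(H<28)&(S>70)&(V>100)&(W[...,2]>.248)&(W[...,2]<.27);p=W[m];print(len(p))
r=cv2.minAreaRect((p[:,:2]*1000).astype(np.float32));print(r,np.median(p,0),(p.min(0)+p.max(0))/2)
```

```text
2.15 [0.4797 0.2901 0.36  ] [179.9681   0.0521  -7.4475] [ 0.4072  0.3535  1.1963 -0.      1.5929  2.108 ]
2262
((479.9629211425781, 287.4025573730469), (17.462446212768555, 58.99477767944336), 82.59559631347656) [0.4825 0.2874 0.2561] [0.4801 0.2872 0.2535]
```

View pics/w1.png

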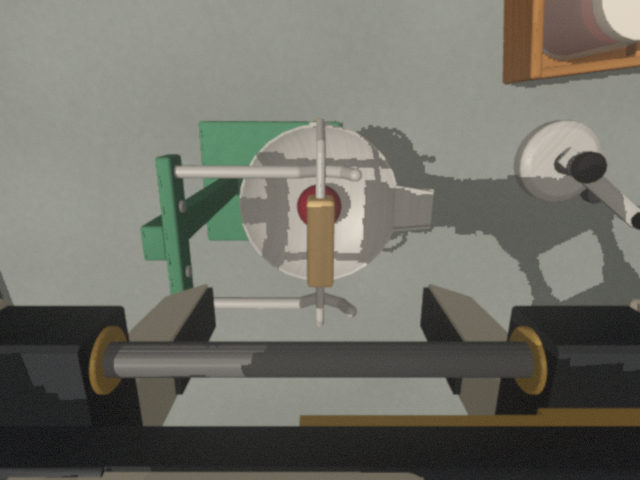

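The wrist view shows the grip at (320,240), centred between the fingers and in line with them. The beet is in the pan at (319,205). I will descend, nudge 2 mm and close.

>>> arm_command --fingers '[-1,-1,-1,-1,-1,-1,-1,-1]' --travel '[[0,0.001,0.02],[0,0.002,0.045],[0,0.002,0.07],[0,0.002,0.09],[0,0.002,0.105],[0,0.002,0.115],[0,0.002,0.115],[0,0.002,0.115]]' --dr '[[0,0,0],[0,0,0],[0,0,0],[0,0,0],[0,0,0],[0,0,0],[0,0,0],[0,0,0]]'

```text
time: 2.82
tool_pos: [0.4797, 0.2882, 0.2456]
tool_rot: [3.141, 0.0, -0.115]
contact_force: [0.3, -0.4, 0.3]
opening: 0.0918
grip_force: 0.0
```

>>> arm_command --fingers '[-0.3,0.1,0.3,0.4,0.5,0.55,0.6,0.65]' --travel '[[0,0,0],[0,0,0],[0,0,0],[0,0,0],[0,0,0],[0,0,0],[0,0,0],[0,0,0]]' --dr '[[0,0,0],[0,0,0],[0,0,0],[0,0,0],[0,0,0],[0,0,0],[0,0,0],[0,0,0]]' --squeeze 15

```text
time: 3.48
tool_pos: [0.4796, 0.2882, 0.2456]
tool_rot: [-3.141, -0.0, -0.116]
contact_force: [-0.1, 0.4, 0.3]
opening: 0.0433
grip_force: 0.0
```

>>> arm_command --fingers '[0.7,0.8,0.9,1,1,1,1,1]' --travel '[[0,0,0],[0,0,0],[0,0,0],[0,0,0],[0,0,0],[0,0,0],[0,0,0],[0,0,0]]' --dr '[[0,0,0],[0,0,0],[0,0,0],[0,0,0],[0,0,0],[0,0,0],[0,0,0],[0,0,0]]' --squeeze 35

```text
time: 4.15
tool_pos: [0.4797, 0.2883, 0.2456]
tool_rot: [-3.141, -0.0, -0.116]
contact_force: [0.0, 0.6, 0.4]
opening: 0.0177
grip_force: 35.0
```

Gripped at 17.7 mm. I will lift straight up 50 mm slowly, then check.

>>> arm_command --fingers '[1,1,1,1,1,1,1,1]' --travel '[[0,0,-0.001],[0,0,-0.003],[0,0,-0.006],[0,0,-0.01],[0,0,-0.014],[0,0,-0.018],[0,0,-0.022],[0,0,-0.026]]' --dr '[[0,0,0],[0,0,0],[0,0,0],[0,0,0],[0,0,0],[0,0,0],[0,0,0],[0,0,0]]' --squeeze 40

```text
time: 4.82
tool_pos: [0.4797, 0.2882, 0.2721]
tool_rot: [-3.141, -0.0, -0.116]
contact_force: [0.9, -0.8, -2.7]
opening: 0.0179
grip_force: 40.0
```

>>> arm_command --fingers '[1,1,1,1,1,1,1,1]' --travel '[[0,0,-0.004],[0,0,-0.008],[0,0,-0.012],[0,0,-0.016],[0,0,-0.02],[0,0,-0.023],[0,0,-0.025],[0,0,-0.026]]' --dr '[[0,0,0],[0,0,0],[0,0,0],[0,0,0],[0,0,0],[0,0,0],[0,0,0],[0,0,0]]'

```text
time: 5.48
tool_pos: [0.4797, 0.2882, 0.2979]
tool_rot: [-3.141, -0.0, -0.116]
contact_force: [-0.3, -0.3, -2.2]
opening: 0.0178
grip_force: 40.0
```

```bash
cat > chk.py <<'E'
from cell import *
import cv2,numpy as np,sys
from h import *
np.set_printoptions(precision=4,suppress=True)
s=observe();print(s['time'],s['tool_pos'],np.degrees(s['tool_rot']),s['contact_force'],s['torque'],s['opening'],s['grip_force'])
T=s['tool_pos']
from scipy.spatial.transform import Rotation as Ro
yaw=Ro.from_euler('xyz',s['tool_rot']).as_matrix()[:,1];ex=np.array([yaw[0],yaw[1],0]);ey=np.array([-ex[1],ex[0],0])
for n in ['scene','side']:
    c=read_camera(n);cv2.imwrite(f'pics/{n}_{sys.argv[1]}.png',c['color'])
    W=cloud(c);hsv=cv2.cvtColor(c['color'],cv2.COLOR_BGR2HSV).astype(int);H,S,V=hsv[...,0],hsv[...,1],hsv[...,2]
    D=W-T;P=np.stack([D@ex,D@ey,D[...,2]+.13],-1)   # nominal pan frame
    m=((H<8)|(H>170))&(S>130)&(np.abs(P[...,0])<.07)&(np.abs(P[...,1])<.07)&(P[...,2]<.06)&(P[...,2]>-.01)
    if m.sum()>15:
        A=np.c_[P[m],np.ones(m.sum())];b=(P[m]**2).sum(1);x=np.linalg.lstsq(A,b,rcond=None)[0];print(n,'beet px',m.sum(),'mean',P[m].mean(0),'sphere',x[:3]/2)
    m=(np.hypot(P[...,0],P[...,1])>.064)&(np.hypot(P[...,0],P[...,1])<.085)&(P[...,2]>.012)&(P[...,2]<.04)
    q=P[m]; 
    if m.sum()>30:
        # rim: top points per angle bin
        a=np.degrees(np.arctan2(q[:,1],q[:,0]));B=np.array([q[(a>=k)&(a<k+15)][np.argmax(q[(a>=k)&(a<k+15),2])] for k in range(-180,180,15) if ((a>=k)&(a<k+15)).sum()>3 and abs(k+7.5)>20])
        x=np.linalg.lstsq(np.c_[B[:,:2],np.ones(len(B))],B[:,2],rcond=None)[0];print(' rim tilt deg',np.degrees(x[:2]),'h',x[2],'bins',len(B))
    m=(P[...,0]>.08)&(P[...,0]<.115)&(np.abs(P[...,1])<.025)&(P[...,2]>.005)&(P[...,2]<.045)
    q=P[m]
    if m.sum()>10:
        f=q[q[:,0]>np.percentile(q[:,0],99)-.004];t=T+f.mean(0)[0]*ex+f.mean(0)[1]*ey+np.array([0,0,f.mean(0)[2]-.13]);print(' lip tip panframe',f.mean(0),'ymid',(q[:,1].min()+q[:,1].max())/2,'xmax',np.percentile(q[:,0],99),'world',t)
E
python3 chk.py a
```

```text
5.4833 [0.4797 0.2882 0.2979] [-179.9852   -0.0214   -6.6575] [-0.291  -0.2755 -2.1573] [-0.0118  0.1828  0.0018] 0.01776579033309607 39.96438503265381
scene beet px 112 mean [-0.0041  0.0099  0.0328] sphere [0.0002 0.0038 0.026 ]
 rim tilt deg [0.7387 2.0554] h 0.026648249971755 bins 22
 lip tip panframe [0.1015 0.001  0.0292] ymid -0.0005568464850089529 xmax 0.10339068134180279 world [0.4689 0.1873 0.1971]
side beet px 493 mean [-0.0067 -0.0047  0.0365] sphere [-0.0003  0.0003  0.0241]
 rim tilt deg [ 1.4625 -0.4711] h 0.02751347597428573 bins 16
 lip tip panframe [ 0.1016 -0.0002  0.0306] ymid -0.0006778092242958941 xmax 0.10354103105811109 world [0.4677 0.1874 0.1985]
```

View pics/side_a.png

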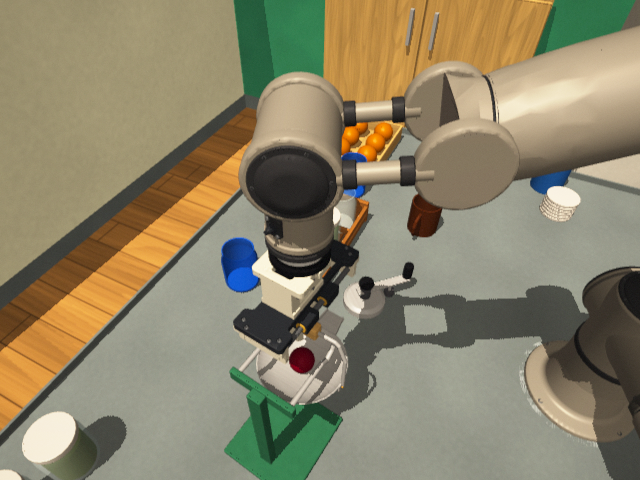

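Pan is clear of the prongs and level, with the beet centred. I will slide straight out, away from the post, gently.

>>> arm_command --fingers '[1,1,1,1,1,1,1,1]' --travel '[[0,0.001,0],[0,0.003,0],[0,0.006,0],[0,0.01,0],[0,0.015,0],[0,0.021,0],[0,0.028,0],[0,0.035,0]]' --dr '[[0,0,0],[0,0,0],[0,0,0],[0,0,0],[0,0,0],[0,0,0],[0,0,0],[0,0,0]]'

```text
time: 6.25
tool_pos: [0.4755, 0.2526, 0.2976]
tool_rot: [-3.142, -0.0, -0.116]
contact_force: [-0.5, -0.3, -3.2]
opening: 0.018
grip_force: 40.0
```

>>> arm_command --fingers '[1,1,1,1,1,1,1,1]' --travel '[[0,0.007,0],[0,0.014,0],[0,0.021,0],[0,0.028,0],[0,0.035,0],[0,0.042,0],[0,0.049,0],[0,0.056,0]]' --dr '[[0,0,0],[0,0,0],[0,0,0],[0,0,0],[0,0,0],[0,0,0],[0,0,0],[0,0,0]]'

```text
time: 6.92
tool_pos: [0.469, 0.1971, 0.2976]
tool_rot: [-3.141, -0.0, -0.116]
contact_force: [0.3, 0.6, -2.9]
opening: 0.0175
grip_force: 40.0
```

>>> arm_command --fingers '[1,1,1,1,1,1,1,1]' --travel '[[0,0.007,0],[0,0.014,0],[0,0.021,0],[0,0.028,0],[0,0.035,0],[0,0.042,0],[0,0.049,0],[0,0.056,0]]' --dr '[[0,0,0],[0,0,0],[0,0,0],[0,0,0],[0,0,-0.3],[0,0,-0.8],[0,0,-1.6],[0,0,-2.7]]'

```text
time: 7.58
tool_pos: [0.4625, 0.1415, 0.2975]
tool_rot: [-3.141, -0.0, -0.068]
contact_force: [-0.1, -0.2, -3.4]
opening: 0.0176
grip_force: 40.0
```

>>> arm_command --fingers '[1,1,1,1,1,1,1,1]' --travel '[[0.001,0.0069,0],[0.0021,0.0138,0],[0.0031,0.0208,0],[0.0042,0.0277,0],[0.0052,0.0346,0],[0.0062,0.0416,0],[0.0073,0.0485,0],[0.0083,0.0554,0]]' --dr '[[0,0,-2.2],[0,0,-4.5],[0,0,-6.7],[0,0,-9],[0,0,-11.2],[0,0,-13.5],[0,0,-15.7],[0,0,-18]]'

```text
time: 8.25
tool_pos: [0.467, 0.0857, 0.2976]
tool_rot: [-3.142, -0.0, 0.247]
contact_force: [-0.3, 0.4, -3.1]
opening: 0.0177
grip_force: 40.0
```

>>> arm_command --fingers '[1,1,1,1,1,1,1,1]' --travel '[[-0.0012,0.0069,0],[-0.0023,0.0138,0],[-0.0035,0.0207,0],[-0.0046,0.0276,0],[-0.0058,0.0345,0],[-0.0069,0.0414,0],[-0.008,0.0483,0],[-0.0092,0.0552,0]]' --dr '[[0,0,-2.2],[0,0,-4.5],[0,0,-6.7],[0,0,-9],[0,0,-11.2],[0,0,-13.5],[0,0,-15.7],[0,0,-18]]'

```text
time: 8.92
tool_pos: [0.4714, 0.0299, 0.2975]
tool_rot: [3.142, -0.0, 0.562]
contact_force: [0.1, 0.4, -3.9]
opening: 0.0179
grip_force: 40.0
```

>>> arm_command --fingers '[1,1,1,1,1,1,1,1]' --travel '[[-0.0032,0.0062,0],[-0.0065,0.0124,0],[-0.0097,0.0186,0],[-0.0129,0.0248,0],[-0.0161,0.031,0],[-0.0194,0.0372,0],[-0.0226,0.0434,0],[-0.0258,0.0496,0]]' --dr '[[0,0,-2.2],[0,0,-4.5],[0,0,-6.7],[0,0,-9],[0,0,-11.2],[0,0,-13.5],[0,0,-15.7],[0,0,-18]]'

```text
time: 9.58
tool_pos: [0.4758, -0.0258, 0.2976]
tool_rot: [3.142, -0.0, 0.876]
contact_force: [-0.2, -0.2, -2.8]
opening: 0.0179
grip_force: 40.0
```

>>> arm_command --fingers '[1,1,1,1,1,1,1,1]' --travel '[[-0.005,0.0049,0],[-0.01,0.0098,0],[-0.015,0.0147,0],[-0.02,0.0197,0],[-0.025,0.0246,0],[-0.03,0.0295,0],[-0.035,0.0344,0],[-0.0399,0.0393,0]]' --dr '[[0,0,-2.2],[0,0,-4.5],[0,0,-6.7],[0,0,-9],[0,0,-11.2],[0,0,-13.5],[0,0,-15.7],[0,0,-18]]'

```text
time: 10.25
tool_pos: [0.4803, -0.0816, 0.2975]
tool_rot: [3.141, -0.0, 1.19]
contact_force: [-0.2, -0.2, -3.3]
opening: 0.0178
grip_force: 40.0
```

>>> arm_command --fingers '[1,1,1,1,1,1,1,1]' --travel '[[-0.0063,0.0031,0],[-0.0125,0.0063,0],[-0.0188,0.0094,0],[-0.025,0.0125,0],[-0.0313,0.0156,0],[-0.0376,0.0188,0],[-0.0438,0.0219,0],[-0.0501,0.025,0]]' --dr '[[0,0,-2.2],[0,0,-4.5],[0,0,-6.7],[0,0,-9],[0,0,-11.2],[0,0,-13.5],[0,0,-15.7],[0,0,-17.5]]'

```text
time: 10.92
tool_pos: [0.4847, -0.1374, 0.2975]
tool_rot: [3.141, -0.0, 1.495]
contact_force: [-0.2, -0.6, -2.8]
opening: 0.0177
grip_force: 40.0
```

>>> arm_command --fingers '[1,1,1,1,1,1,1,1]' --travel '[[-0.007,0.001,0],[-0.014,0.002,0],[-0.021,0.003,0],[-0.028,0.004,0],[-0.035,0.005,0],[-0.042,0.006,0],[-0.0485,0.007,0],[-0.0545,0.008,0]]' --dr '[[0,0,-1.2],[0,0,-2.2],[0,0,-3],[0,0,-3.6],[0,0,-4],[0,0,-4.2],[0,0,-4.3],[0,0,-4.3]]'

```text
time: 11.58
tool_pos: [0.4887, -0.1925, 0.2975]
tool_rot: [-3.142, -0.0, 1.568]
contact_force: [0.4, 0.9, -2.6]
opening: 0.0175
grip_force: 40.0
```

>>> arm_command --fingers '[1,1,1,1,1,1,1,1]' --travel '[[-0.005,0,0.001],[-0.009,0,0.002],[-0.012,0,0.004],[-0.0138,0,0.007],[-0.0145,0,0.01],[-0.0145,0,0.012],[-0.0145,0,0.014],[-0.0145,0,0.015]]' --dr '[[0,0,0],[0,0,0],[0,0,0],[0,0,0],[0,0,0],[0,0,0],[0,0,0],[0,0,0]]'

```text
time: 12.25
tool_pos: [0.4885, -0.2059, 0.2821]
tool_rot: [-3.141, -0.0, 1.568]
contact_force: [-0.2, 0.7, -3.1]
opening: 0.0177
grip_force: 40.0
```

```bash
python3 chk.py b
python3 - <<'E'
import cv2,numpy as np
from h import *
a=cv2.imread('pics/scene_b.png')[170:340,130:390];b=cv2.imread('pics/side_b.png')[120:320,240:440]
cv2.imwrite('pics/b.png',np.hstack([cv2.resize(a,(459,300),interpolation=2),cv2.resize(b,(300,300),interpolation=2)]))
c=dict(np.load('scene0.npz'));print(plane(c,(224.3,240.7),.126));c=dict(np.load('side0.npz'));print(plane(c,(341.4,192.9),.126))
E
```

```text
12.25 [ 0.4885 -0.2059  0.2821] [-179.973    -0.0273   89.8571] [-0.175   0.6767 -3.139 ] [-0.1054  0.0327  0.0023] 0.017686773133361432 39.964372515678406
scene beet px 203 mean [0.0083 0.0036 0.0336] sphere [ 0.0009 -0.0005  0.0262]
 rim tilt deg [ 1.3157 -0.5335] h 0.028090641435499854 bins 22
 lip tip panframe [0.1021 0.0037 0.03  ] ymid 0.0007278150460611824 xmax 0.10429939087508157 world [ 0.5906 -0.2025  0.1821]
side beet px 222 mean [-0.0056  0.0102  0.0328] sphere [-0.0022 -0.0002  0.0248]
 rim tilt deg [1.0792 0.0951] h 0.028575347044978848 bins 22
 lip tip panframe [ 0.1007 -0.001   0.0308] ymid 5.951624623633765e-05 xmax 0.10261338651562221 world [ 0.5892 -0.2072  0.1829]
[ 0.62839096 -0.20608335  0.126     ]
[ 0.62359379 -0.20246396  0.126     ]
```

View pics/b.png

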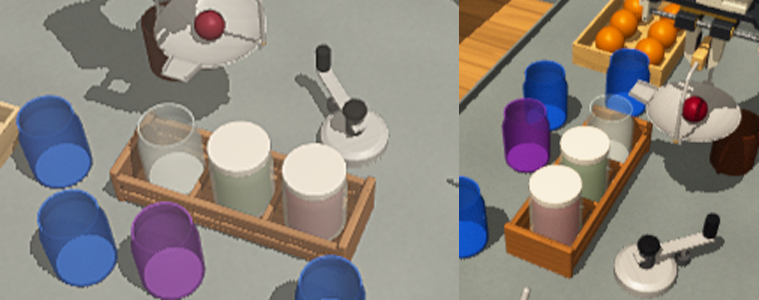

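The beet is central and the lip points at the open jar (left panel: lip at (180,70), mouth at (167,120)). Next I go forward 30 mm, then down 37 mm.

>>> arm_command --fingers '[1,1,1,1,1,1,1,1]' --travel '[[0,0.002,0],[0,0.006,0],[0,0.011,0],[0,0.016,0],[0,0.021,0.001],[0,0.025,0.003],[0,0.028,0.006],[0,0.03,0.009]]' --dr '[[0,0,0],[0,0,0],[0,0,0],[0,0,0],[0,0,0],[0,0,0],[0,0,0],[0,0,0]]'

```text
time: 13.02
tool_pos: [0.5191, -0.2063, 0.273]
tool_rot: [-3.141, -0.0, 1.568]
contact_force: [-0.5, -0.2, -2.8]
opening: 0.0176
grip_force: 40.0
```

>>> arm_command --fingers '[1,1,1,1,1,1,1,1]' --travel '[[0,0,0.004],[0,0,0.008],[0,0,0.012],[0,0,0.016],[0,0,0.02],[0,0,0.024],[0,0,0.0265],[0,0,0.028]]' --dr '[[0,0,0],[0,0,0],[0,0,0],[0,0,0],[0,0,0],[0,0,0],[0,0,0],[0,0,0]]'

```text
time: 13.68
tool_pos: [0.5185, -0.2063, 0.245]
tool_rot: [-3.141, -0.0, 1.568]
contact_force: [0.3, 0.3, -3.3]
opening: 0.0176
grip_force: 40.0
```

>>> arm_command --fingers '[1,1,1,1,1,1,1,1]' --travel '[[0,0,0],[0,0,0],[0,0,0],[0,0,0],[0,0,0],[0,0,0],[0,0,0],[0,0,0]]' --dr '[[0,0,0],[0,0,0],[0,0,0],[0,0,0],[0,0,0],[0,0,0],[0,0,0],[0,0,0]]'

```text
time: 14.35
tool_pos: [0.5186, -0.2063, 0.2455]
tool_rot: [3.142, -0.0, 1.568]
contact_force: [-0.6, 0.4, -2.8]
opening: 0.0179
grip_force: 40.0
```

>>> arm_command --fingers '[1,1,1,1,1,1,1,1]' --travel '[[0,0,0],[0,0,0],[0,0,0],[0,0,0],[0,0,0],[0,0,0],[0,0,0],[0,0,0]]' --dr '[[0,0,0],[0,0,0],[0,0,0],[0,0,0],[0,0,0],[0,0,0],[0,0,0],[0,0,0]]'

```text
time: 15.02
tool_pos: [0.5186, -0.2063, 0.2455]
tool_rot: [3.142, -0.0, 1.568]
contact_force: [0.8, 0.8, -2.9]
opening: 0.0177
grip_force: 40.0
```

```bash
python3 chk.py c
python3 - <<'E'
import cv2,numpy as np
a=cv2.imread('pics/scene_c.png')[190:310,170:330];b=cv2.imread('pics/side_c.png')[150:250,290:420]
cv2.imwrite('pics/c.png',np.hstack([cv2.resize(a,(400,300),interpolation=2),cv2.resize(b,(390,300),interpolation=2)]))
E
```

```text
15.0167 [ 0.5186 -0.2063  0.2455] [179.9966  -0.003   89.8462] [ 0.7561  0.7815 -2.876 ] [-0.0939  0.0301 -0.0409] 0.01773002986797374 39.96439218521118
scene beet px 191 mean [0.0067 0.0035 0.0344] sphere [0.0007 0.0004 0.028 ]
 rim tilt deg [1.6123 0.1026] h 0.02834683531721859 bins 22
 lip tip panframe [0.102  0.0014 0.0295] ymid 0.001216232529823634 xmax 0.1039396501362087 world [ 0.6207 -0.2052  0.145 ]
side beet px 216 mean [-0.0062  0.0095  0.0326] sphere [-0.0029 -0.0018  0.024 ]
 rim tilt deg [ 0.888  -0.0276] h 0.02827785230013325 bins 22
 lip tip panframe [ 0.1004 -0.0003  0.031 ] ymid 0.0017338668813449854 xmax 0.10260227956447933 world [ 0.6191 -0.2069  0.1465]
```

View pics/c.png

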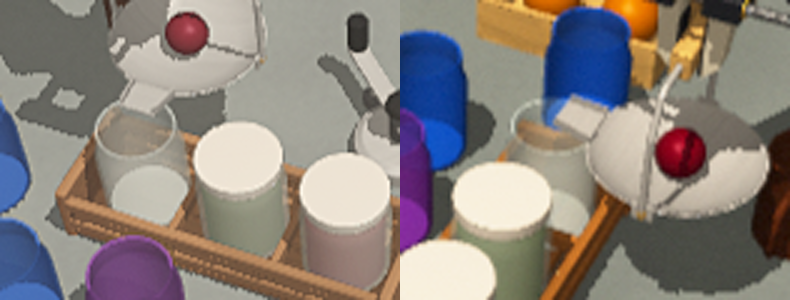

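Lip tip is at about (0.620, −0.206, 0.145), roughly 19 mm above the mouth and within 8 mm of its centre. The pan is level and still, the beet is central and the jars have not moved.

```bash
python3 -c "
from cell import *
print(hand_in())"
```

```text
the job is handed in; nothing more can be done
None
```

The job is handed in at about 15 s of the 51 s allowed: the arm still holds the pan level and still, with the beet in the middle and the lip tip about 19 mm above the open jar's mouth. Nothing else was disturbed as far as the pictures show, and no judging result came back.

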